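# Put the scale's check weights back in their block

## Robot

A 7-joint arm with a two-finger parallel gripper is mounted at the origin on a cart in front of the work surface, level with it; the furniture and walls round the work are solid. World frame = base frame: x ahead of the robot, y to its left, z up, the work surface at z = 0. Lengths are in m, angles in rad, forces in N, time in s.
With the tool pointing down it reaches from about 0.4 to 0.925 m from the base axis. Payload 5.6 kg.
Tool frame: the origin (TCP) lies at the very end of the fingers, on their centre line; the grasp point (between the pads) lies 19 mm behind it (manip.tcp_to_grasp is the distance from the TCP to the grasp point, in m); z points along the fingers, y is the direction in which the jaws open and shut (so a half turn about z gives the same grasp; the last joint's range is limited). The gripper opens to 85 mm and grips with 20 to 120 N. Pads are 22 mm wide; open, the fingers measure 114 mm over their backs; the gripper's body (76 mm by 85 mm) begins 54 mm behind the grasp point. The pads swing forward as they close: fully open they stand 13 mm farther back than shut.
Start: joints at [1.264, 0.468, -0.012, 1.603, 0.006, 1.071, -0.056], TCP at [0.169, -0.628, 0.231] pointing down, gripper open.
Joint ranges: [-2.53, 2.53], [-0.31, 2.02], [-1.57, 1.55], [0.28, 2.44], [-1.29, 4.43], [0.15, 1.84], [-2.92, 2.92]. Speed limits (rad/s): [2.57, 2.57, 3.14, 3.14, 3.14, 3.14, 3.14].

## Interface

Orientations are given as a unit quaternion [x, y, z, w].
In Python, from workcell import manip, viewer, outline_of gives the robot as it stands. The module is installed in compiled form; this text tells all that it offers.
- The arm moves only by the shell command python3 -m crank 'ROWS' [FORCE]. ROWS is a JSON object of lists of equal length, an entry for each row: "fingers": the closure, from -1 (fully open) to 1 (shut); "translation": the shift along the tool's x, y, z scaled (see below), a list of three; "yaw": the turn about the tool's z scaled (see below). In form: {"fingers": [fingers, ...], "translation": [[x, y, z], ...], "yaw": [yaw, ...]}. A call has 1 to 20 rows; each row is the pose to reach, as a shift and turn from the pose commanded when the call began, along the tool's axes at that moment; what a row does not reach only later rows make up. The controller multiplies each number of a shift by 1 m and each number of a turn by 2 rad. A row lasts 1/12 s, in which the tool goes at most 41.7 mm and 7.16 degrees, less where a joint would pass 70% of its speed; a pose out of reach is approached as far as the arm can. A call with a number of a shift or a turn outside -1 to 1 is refused whole. A call with a gripper value outside its range is refused whole. The fingers move at their own pace and stop on an object; FORCE is the grip in N (left out, the last holds). Time passes only in rows, so rows that repeat a pose let the fingers close. It gives the time, the measured TCP pose, the force and the opening at its end, in the units of the state.
- manip.read_state(): the state, without advancing time (a new reading comes with each control period).
- viewer.get_image(name): name is "scene" or "top" or "wrist"; returns a dict with "pixels" (480x640x3 uint8, red, green, blue), "vertical_fov" (degrees; the focal length in pixels is half the picture's height over the tangent of half this angle, whatever the lens; pixels are square), "cx", "cy" (the principal point, pixels), "position" and "attitude" of the camera in the world. Camera axes: x right, y down, z forward; pixel columns grow to the right and rows downward; lengths in m; the calibration is good to about 2 mm. The wrist camera is an equidistant fisheye: a pixel r from the principal point sees the ray r / f radians off the axis. A picture is of the moment at which its call begins. There is no depth.
- manip.job_done(): hands the job in, once; it reports no verdict.
Trained networks look in the newest picture that a camera, given by its name, has taken for a name from the list of things; names that differ only in an ending like _2 or _b are one class to them, and where a whole thing is asked for, a point or a joint stands for the part that bears it (a point fixed in the world has none). Each returns a list of dicts, best first, with "score" (0 to 1); they miss things now and then, are a little off and sometimes report something else, mostly with a low value. They report only what shows in the picture. A call takes as long as a camera call.
- outline_of(camera, query): "pixels" (480x640 bool, what is visible of it) and "bbox" ([left, top, width, height] in pixels, round what is visible of it).
The state is a dict: "time_s": time; "qpos": joint angles; "joint_velocities": joint speeds; "joint_efforts": joint torques, N m; "eef_pos": TCP position; "ee_rot": TCP orientation; "contact_force": force on the tool from outside, world axes, zero at the start; "wrist_torque": the same for the moment, N m; "finger_gap": opening from 0.0 (shut) to 1.0 (fully open).
Only numpy, scipy, OpenCV 4.12 (cv2) and the standard library are available. Lean on these libraries where they do the work, as an engineer would, in place of code of your own. Each camera call takes 0.05 s, during which the arm holds its last target. There are 200 camera calls.

## Task

The portion scale has just been checked. Take the four steel check weights off its pan and put them back in their wooden block in order of size, each standing upright and fully down in the well made for it. Do not tip any weight over, and leave the counter bell and the mint tin where they are.

Things in the scene. Friction and masses are not known exactly. Their poses are not given: they have to be found in the camera images.
- weight_500: largest of four turned steel check weights: cylinder 38 mm across, 46 mm tall, then a narrow neck and a knob 30 mm across; 62 mm tall in all, 500 g, foot chamfered 2 mm. Origin: centre of its underside, z up. Stands on a low white scale (fixed; black pan 46 mm high, 136 x 154 mm) in two rows of two, centres about 66 mm apart along world x, 90 mm along y (widest gaps)
- weight_200: second largest of four turned steel check weights: cylinder 28 mm across, 33.5 mm tall, then a narrow neck and a knob 22 mm across; 46.5 mm tall in all, 200 g, foot chamfered 2 mm. Origin: centre of its underside, z up. Stands on a low white scale (fixed; black pan 46 mm high, 136 x 154 mm) in two rows of two, centres about 66 mm apart along world x, 90 mm along y (widest gaps)
- weight_100: second smallest of four turned steel check weights: cylinder 22 mm across, 27 mm tall, then a narrow neck and a knob 18 mm across; 38 mm tall in all, 100 g, foot chamfered 2 mm. Origin: centre of its underside, z up. Stands on a low white scale (fixed; black pan 46 mm high, 136 x 154 mm) in two rows of two, centres about 66 mm apart along world x, 90 mm along y (widest gaps)
- weight_50: smallest of four turned steel check weights: cylinder 18 mm across, 20.5 mm tall, then a narrow neck and a knob 15 mm across; 29.5 mm tall in all, 50 g, foot chamfered 2 mm. Origin: centre of its underside, z up. Stands on a low white scale (fixed; black pan 46 mm high, 136 x 154 mm) in two rows of two, centres about 66 mm apart along world x, 90 mm along y (widest gaps)
- well_500: largest of four wells in a row, in order of size, in a fixed beech block (180 x 66 x 33 mm, lying flat, turned any way): 41.5 mm across, mouth countersunk 4 mm wider all round. Origin: centre of its grey felt floor, 12 mm below the block's top; x along the row to the smaller wells, z up. Well centres 48.5, 40.5, 35.5 mm apart, largest first
- well_200: second largest of four wells in a row, in order of size, in a fixed beech block (180 x 66 x 33 mm, lying flat, turned any way): 31.5 mm across, mouth countersunk 4 mm wider all round. Origin: centre of its grey felt floor, 12 mm below the block's top; x along the row to the smaller wells, z up. Well centres 48.5, 40.5, 35.5 mm apart, largest first
- well_100: second smallest of four wells in a row, in order of size, in a fixed beech block (180 x 66 x 33 mm, lying flat, turned any way): 25.5 mm across, mouth countersunk 4 mm wider all round. Origin: centre of its grey felt floor, 12 mm below the block's top; x along the row to the smaller wells, z up. Well centres 48.5, 40.5, 35.5 mm apart, largest first
- well_50: smallest of four wells in a row, in order of size, in a fixed beech block (180 x 66 x 33 mm, lying flat, turned any way): 21.5 mm across, mouth countersunk 4 mm wider all round. Origin: centre of its grey felt floor, 12 mm below the block's top; x along the row to the smaller wells, z up. Well centres 48.5, 40.5, 35.5 mm apart, largest first
- bell: bystander: chromed counter bell on a black base, 80 mm across, 54 mm tall, loose; origin: centre of its underside. Fixed behind it and the scale: the open till drawer (front at world x = 0.505 m, 102 mm tall) and over it the till screen (from x = 0.58 m, y -0.28 to 0, up to 0.37 m high): keep the arm in front of them
- mint_tin: bystander: flat red tin with a cream lid, 60 x 92 x 23 mm, loose; origin: centre of its underside, long side along its y. Left of the robot stands a fixed glass guard (x -0.14 to 0.10 m, y over 0.39 m, 0.55 m high): keep the elbow off it

How it is judged:
By the outcome, as a careful person would: the job done as asked, in the order asked, and still so for the second after the job is handed in, with the robot touching nothing.
It also fails if it takes over 104 s, if anything falls off the work surface, if the arm or the gripper's body presses on something with over 40 N, if the wrist force passes 120 N, or if a joint passes its speed limit or range.

## Working session

There is one attempt and no reset: what is moved stays moved. The work goes in short steps, Python scripts to look and compute and a shell command to move; the robot and the scene stay as the last step left them, time stands still between calls to the robot, and variables do not carry over. Pictures are saved under pics/ and viewed, about 12 in all and at most 16, crops included, and the job is handed in when it is done.

```bash
mkdir -p pics
cat > h.py <<'E'
import numpy as np, cv2
from workcell import manip, viewer, outline_of
from scipy.spatial.transform import Rotation as R
def get(n):
    im=viewer.get_image(n); return im
def save(im,fn,crop=None,scale=1):
    p=cv2.cvtColor(im["pixels"],cv2.COLOR_RGB2BGR)
    if crop: x,y,w,h=crop; p=p[y:y+h,x:x+w]
    if scale!=1: p=cv2.resize(p,None,fx=scale,fy=scale,interpolation=cv2.INTER_CUBIC)
    cv2.imwrite("pics/"+fn,p)
def rot(a):
    a=np.array(a,float); return a if a.shape==(3,3) else R.from_quat(a).as_matrix()
def ray(im,u,v,fish=False):
    f=240/np.tan(np.radians(im["vertical_fov"])/2)
    d=np.array([u-im["cx"],v-im["cy"]]); r=np.hypot(*d)
    if fish:
        t=r/f; c=np.array([*(d/max(r,1e-9)*np.sin(t)),np.cos(t)])
    else: c=np.array([*(d/f),1.])
    return np.array(im["position"]),rot(im["attitude"])@c
def at_z(im,u,v,z,fish=False):
    o,d=ray(im,u,v,fish); return o+d*(z-o[2])/d[2]
def proj(im,P,fish=False):
    f=240/np.tan(np.radians(im["vertical_fov"])/2)
    c=rot(im["attitude"]).T@(np.array(P)-np.array(im["position"]))
    if fish:
        r=np.hypot(c[0],c[1]); t=np.arctan2(r,c[2]); q=c[:2]/max(r,1e-9)*t*f
    else: q=c[:2]/c[2]*f
    return q+[im["cx"],im["cy"]]
E
python3 - <<'E'
from h import *
for n in ("scene","top"):
    im=get(n); save(im,n+".png"); print(n,im["vertical_fov"],im["cx"],im["cy"],im["position"],im["attitude"])
    for q in "weight_500 weight_200 weight_100 weight_50 well_500 well_200 well_100 well_50 bell mint_tin".split():
        for o in outline_of(n,q)[:2]:
            ys,xs=np.nonzero(o["pixels"]); print(q,round(o["score"],2),o["bbox"],xs.mean().round(1) if len(xs) else None,ys.mean().round(1) if len(ys) else None)
s=manip.read_state(); print(s, manip.tcp_to_grasp)
E
```

```text
scene 43.052568924533695 309.6299951634252 237.83211894556052 [-0.3898132  -0.89099017  0.97805044] [ 0.82824385 -0.33855935  0.16709311 -0.41408886]
weight_500 0.8 [409.5, 299.3, 14.7, 16.9] 417.6 305.5
weight_500 0.65 [389.0, 312.2, 9.5, 18.2] 394.4 319.6
weight_200 0.8 [409.5, 299.3, 14.7, 16.9] 417.6 305.5
weight_200 0.65 [389.0, 312.2, 9.5, 18.2] 394.4 319.6
weight_100 0.8 [409.5, 299.3, 14.7, 16.9] 417.6 305.5
weight_100 0.65 [389.0, 312.2, 9.5, 18.2] 394.4 319.6
weight_50 0.8 [409.5, 299.3, 14.7, 16.9] 417.6 305.5
weight_50 0.65 [389.0, 312.2, 9.5, 18.2] 394.4 319.6
well_500 0.55 [269.0, 196.3, 10.7, 1.9] 273.5 197.1
well_200 0.55 [269.0, 196.3, 10.7, 1.9] 273.5 197.1
well_100 0.55 [269.0, 196.3, 10.7, 1.9] 273.5 197.1
well_50 0.55 [269.0, 196.3, 10.7, 1.9] 273.5 197.1
bell 0.92 [281.5, 256.8, 33.1, 26.9] 297.6 271.2
mint_tin 0.64 [181.3, 198.9, 34.7, 27.9] 197.6 213.9
top 50.595098481990334 328.38440846413255 240.1995118986739 [ 0.21670922 -0.00416039  1.29806472] [ 0.70849308 -0.69986717  0.06631483 -0.06185336]
weight_500 0.64 [424.5, 260.0, 19.2, 16.2] 433.0 266.0
weight_5
[... 951 characters left out ...]
56, -0.01158781,  1.60267775,  0.00598634,
        1.07137979, -0.05628798]), 'joint_velocities': array([-4.07790633e-06,  5.79420225e-04,  1.09595313e-03,  9.58294267e-04,
        2.99808310e-04, -1.73872304e-03,  3.13406856e-04]), 'joint_efforts': array([ 2.71910920e-07, -5.32234454e+01,  2.17633269e-02, -2.51629114e+01,
        1.15470678e-02,  1.15637260e-03,  1.34658561e-05]), 'eef_pos': array([ 0.16945201, -0.62754803,  0.23128753]), 'ee_rot': array([ 9.91318655e-01,  1.31481267e-01, -1.14876917e-05,  2.81523918e-05]), 'contact_force': array([-0.25645478, -0.55298628,  0.6114603 ]), 'wrist_torque': array([ 0.00302338, -0.02845568, -0.04864201]), 'finger_gap': 0.9976021635659087} 0.0187
```

View pics/top.png

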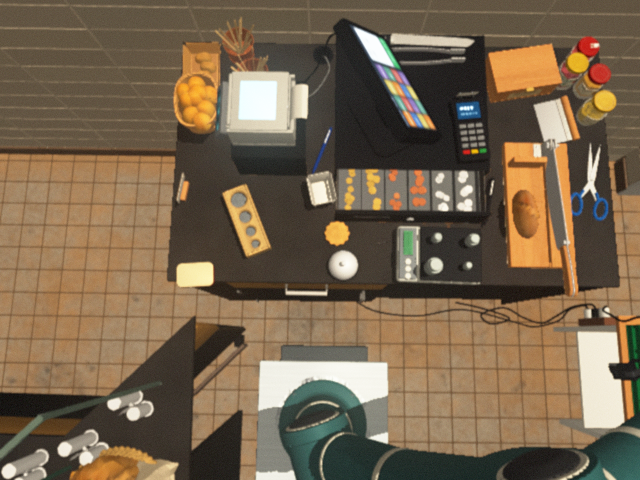

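View pics/scene.png

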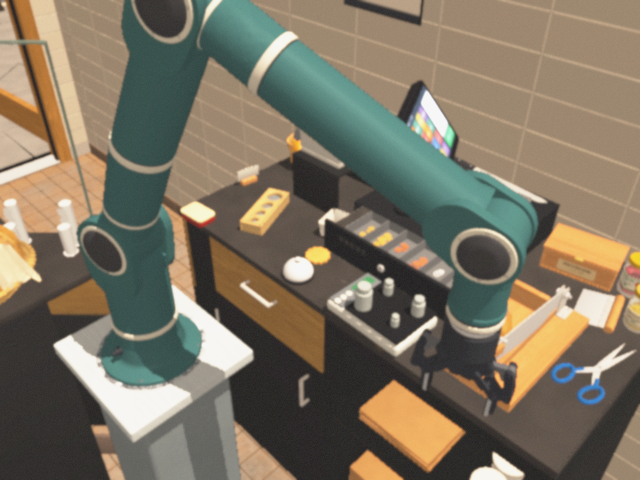

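Run:
```python
from h import *
im=get("top"); seen=[]
for q,z in (("weight_500",.09),("well_500",.033),("bell",.03),("mint_tin",.023)):
    for o in outline_of("top",q):
        ys,xs=np.nonzero(o["pixels"]); 
        if len(xs): print(q,round(o["score"],2),o["bbox"],at_z(im,xs.mean(),ys.mean(),z).round(3))
```

```text
weight_500 0.66 [421.0, 259.7, 25.0, 15.3] [ 0.378 -0.262  0.09 ]
weight_500 0.57 [466.7, 236.2, 13.6, 9.9] [ 0.443 -0.358  0.09 ]
weight_500 0.52 [463.3, 261.4, 11.1, 10.7] [ 0.381 -0.344  0.09 ]
well_500 0.6 [245.5, 229.9, 9.9, 7.9] [0.469 0.188 0.033]
well_500 0.48 [229.4, 195.1, 13.4, 12.1] [0.551 0.222 0.033]
well_500 0.39 [238.1, 212.5, 14.4, 12.3] [0.505 0.203 0.033]
mint_tin 0.76 [176.9, 260.3, 38.5, 25.4] [0.358 0.321 0.023]
```

Top picture: the weights are at pixels (434,266) for the 500, (436,238) for the 100, (472,240) for the 200 and (467,266) for the 50. The block's wells run from (238,199), the largest, to (252,244). The scene view agrees, and the bell at (343,265) sits between scale and block. I'll go above the scale for a close look.

```bash
python3 -m crank '{"fingers":[-1,-1,-1,-1,-1,-1,-1,-1,-1,-1,-1,-1,-1,-1],"translation":[[0.308,-0.256,-0.02],[0.308,-0.256,-0.02],[0.308,-0.256,-0.02],[0.308,-0.256,-0.02],[0.308,-0.256,-0.02],[0.308,-0.256,-0.02],[0.308,-0.256,-0.02],[0.308,-0.256,-0.02],[0.308,-0.256,-0.02],[0.308,-0.256,-0.02],[0.308,-0.256,-0.02],[0.308,-0.256,-0.02],[0.308,-0.256,-0.02],[0.308,-0.256,-0.02]],"yaw":[0.132,0.132,0.132,0.132,0.132,0.132,0.132,0.132,0.132,0.132,0.132,0.132,0.132,0.132]}' 80
python3 - <<'E'
from h import *
im=get("wrist"); save(im,"w1.png"); print(im["vertical_fov"],im["cx"],im["cy"],im["position"],im["attitude"])
for o in outline_of("wrist","weight_500"):
    ys,xs=np.nonzero(o["pixels"]); print(o["score"],o["bbox"],at_z(im,xs.mean(),ys.mean(),.07,True).round(3))
im=get("top"); save(im,"t2.png",(215,175,65,90),6)
for o in outline_of("top","well_500"):
    ys,xs=np.nonzero(o["pixels"]); print(o["score"],o["bbox"],at_z(im,xs.mean(),ys.mean(),.033).round(3))
E
```

```text
time_s: 2.52
eef_pos: [0.3991, -0.3014, 0.2512]
ee_rot: [1.0, -0.001, -0.0, 0.0]
contact_force: [-0.7, -0.8, 0.1]
finger_gap: 1.004
65.70646984690485 321.4447535802032 244.99797725133428 [ 0.46891977 -0.30146542  0.39489167] [-0.69927463  0.70093914  0.09925381 -0.09923708]
0.95 [258.3, 210.7, 45.0, 57.9] [ 0.38  -0.263  0.07 ]
0.94 [372.4, 149.3, 37.7, 32.9] [ 0.449 -0.363  0.07 ]
0.82 [277.6, 144.8, 28.9, 25.3] [ 0.455 -0.276  0.07 ]
0.71 [367.8, 217.4, 18.0, 25.2] [ 0.389 -0.349  0.07 ]
0.64 [243.3, 228.4, 11.8, 8.7] [0.47  0.188 0.033]
0.57 [241.1, 213.9, 12.1, 8.5] [0.507 0.202 0.033]
0.47 [229.2, 196.7, 18.9, 8.7] [0.551 0.222 0.033]
```

View pics/w1.png

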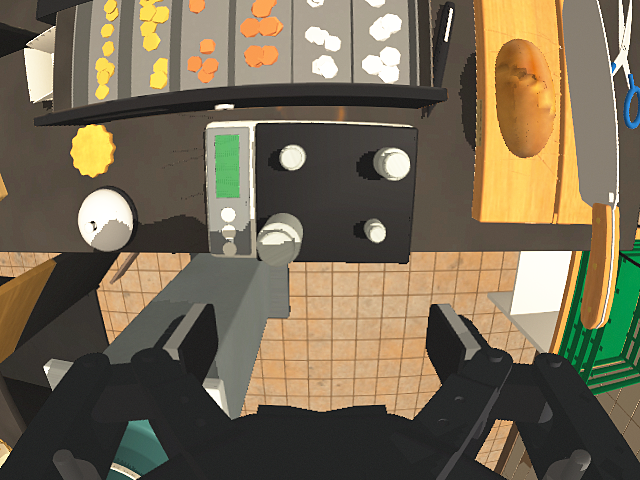

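```bash
cat >> h.py <<'E'
DIM={500:(.038,.046,.030,.062),200:(.028,.0335,.022,.0465),100:(.022,.027,.018,.038),50:(.018,.0205,.015,.0295)}
from scipy.optimize import minimize
def sil(im,w,x,y,z,fish):
    D,h,k,H=DIM[w]; t=np.linspace(0,2*np.pi,24,endpoint=False); m=np.zeros((480,640),np.uint8)
    for d,a,b in ((D,0,h),(k,h+.35*(H-h),H)):
        P=[proj(im,(x+d/2*np.cos(i),y+d/2*np.sin(i),z+q),fish) for q in (a,b) for i in t]
        cv2.fillConvexPoly(m,cv2.convexHull(np.round(np.array(P)*16).astype(np.int32)),1,shift=4)
    return m.astype(bool)
def fitw(im,mask,w,x0,y0,z,fish=True):
    c=lambda p:1-(lambda s:(s&mask).sum()/(s|mask).sum())(sil(im,w,p[0],p[1],z,fish))
    r=minimize(c,[x0,y0],method="Nelder-Mead",options=dict(initial_simplex=[[x0,y0],[x0+.01,y0],[x0,y0+.01]],xatol=2e-4,fatol=1e-3))
    return r.x.round(4),round(1-r.fun,3)
E
python3 - <<'E'
from h import *
im=get("wrist"); G={500:(.38,-.263),200:(.449,-.363),100:(.455,-.276),50:(.389,-.349)}
for o in outline_of("wrist","weight_500"):
    ys,xs=np.nonzero(o["pixels"]); p=at_z(im,xs.mean(),ys.mean(),.07,True)
    w=min(G,key=lambda k:np.hypot(*(p[:2]-G[k])))
    if np.hypot(*(p[:2]-G[w]))<.03: print(w,o["bbox"],fitw(im,o["pixels"],w,*G[w],.046))
E
```

```text
50 [366.4, 216.7, 19.2, 28.5] (array([ 0.387 , -0.3507]), np.float64(0.843))
100 [278.4, 146.5, 28.1, 22.3] (array([ 0.4542, -0.2751]), np.float64(0.914))
500 [259.6, 214.6, 42.7, 54.4] (array([ 0.3822, -0.2643]), np.float64(0.93))
200 [373.5, 147.8, 39.8, 33.8] (array([ 0.4495, -0.3628]), np.float64(0.941))
```

```bash
python3 -m crank '{"fingers":[-1,-1,-1,-1,-1,-1,-1,-1,-1,1,1,1,1,1,1,1,1,1],"translation":[[-0.017,-0.037,0.0],[-0.017,-0.037,0.03],[-0.017,-0.037,0.07],[-0.017,-0.037,0.11],[-0.017,-0.037,0.14],[-0.017,-0.037,0.165],[-0.017,-0.037,0.18],[-0.017,-0.037,0.19],[-0.017,-0.037,0.19],[-0.017,-0.037,0.19],[-0.017,-0.037,0.19],[-0.017,-0.037,0.19],[-0.017,-0.037,0.19],[-0.017,-0.037,0.19],[-0.017,-0.037,0.19],[-0.017,-0.037,0.19],[-0.017,-0.037,0.19],[-0.017,-0.037,0.19]],"yaw":[0,0,0,0,0,0,0,0,0,0,0,0,0,0,0,0,0,0]}' 60
```

```text
time_s: 4.32
eef_pos: [0.3838, -0.2639, 0.0627]
ee_rot: [1.0, -0.0, 0.001, 0.001]
contact_force: [-1.7, 0.1, 6.7]
finger_gap: 0.422
```

Run:
```python
from h import *
im=get("wrist"); save(im,"w2.png"); print(manip.read_state()["finger_gap"])
im=get("top")
# rough row direction
A=np.array([.551,.222]);B=np.array([.469,.188]);print(np.degrees(np.arctan2(*(B-A)[::-1])),np.hypot(*(B-A)))
```

```text
0.4254747689701395
-157.47943439710315 0.08876936408468865
```

View pics/w2.png

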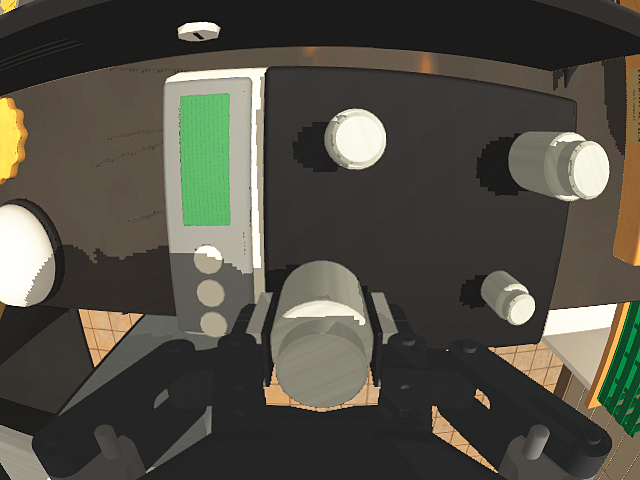

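Picture w2: the 500 is held squarely between the pads at (322,330), and the other three stand undisturbed. I'll lift it and go above the block.

```bash
python3 -m crank '{"fingers":[1,1,1,1,1,1,1,1,1,1,1,1,1,1,1,1,1,1,1,1],"translation":[[0,0,-0.02],[0,0,-0.05],[0,0,-0.09],[0,0,-0.13],[0.003,-0.02,-0.16],[0.008,-0.05,-0.16],[0.013,-0.09,-0.16],[0.019,-0.13,-0.16],[0.025,-0.17,-0.16],[0.031,-0.21,-0.16],[0.037,-0.25,-0.16],[0.043,-0.29,-0.16],[0.049,-0.33,-0.16],[0.054,-0.365,-0.16],[0.059,-0.395,-0.16],[0.063,-0.42,-0.16],[0.066,-0.435,-0.16],[0.066,-0.444,-0.16],[0.066,-0.444,-0.16],[0.066,-0.444,-0.16]],"yaw":[0,0,0,0,0,0,-0.02,-0.04,-0.06,-0.08,-0.1,-0.12,-0.14,-0.16,-0.18,-0.196,-0.196,-0.196,-0.196,-0.196]}'
python3 - <<'E'
from h import *
im=get("wrist"); save(im,"w3.png"); 
for q,z in (("well_500",.033),("weight_500",.2)):
  for o in outline_of("wrist",q):
    ys,xs=np.nonzero(o["pixels"]); print(q,round(o["score"],2),o["bbox"],at_z(im,xs.mean(),ys.mean(),z,True).round(4))
E
```

```text
time_s: 6.08
eef_pos: [0.4485, 0.18, 0.2208]
ee_rot: [0.981, 0.195, -0.001, 0.001]
contact_force: [-0.6, -0.5, -6.1]
finger_gap: 0.421
well_500 0.91 [306.2, 216.4, 25.7, 16.3] [0.4419 0.1784 0.033 ]
well_500 0.85 [299.2, 70.3, 44.5, 42.6] [0.5534 0.2255 0.033 ]
well_500 0.84 [303.7, 127.3, 35.8, 31.7] [0.5098 0.2072 0.033 ]
well_500 0.74 [304.6, 174.4, 32.0, 26.4] [0.4738 0.1918 0.033 ]
weight_500 0.62 [273.6, 261.7, 100.1, 147.8] [0.4248 0.1706 0.2   ]
weight_500 0.58 [625.4, 390.9, 14.6, 18.5] [ 0.4444 -0.0947  0.2   ]
weight_500 0.53 [627.4, 345.2, 12.6, 17.5] [ 0.4811 -0.0511  0.2   ]
weight_500 0.49 [297.7, 68.9, 44.1, 42.6] [0.5329 0.2162 0.2   ]
```

View pics/w3.png

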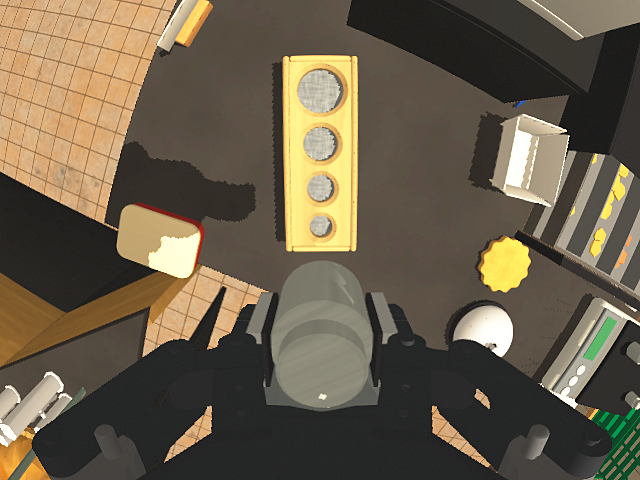

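Picture w3: the block is aligned with the tool. Its wells are at (321,91), (320,143), (320,187) and (319,225), and the 500 is held upright at (322,335).

```bash
cat >> h.py <<'E'
def fitwells(im):
    G=np.array([[.5534,.2255],[.5098,.2072],[.4738,.1918],[.4419,.1784]]); z=.0225
    s=np.array([0,.0485,.089,.1245]); pts={}
    for o in outline_of("wrist","well_500"):
        x,y,w,h=o["bbox"]; p=at_z(im,x+w/2-.5,y+h/2-.5,z,True)[:2]; i=int(np.argmin(np.hypot(*(G-p).T)))
        if np.hypot(*(G[i]-p))<.018 and .8<w/max(h,1)<1.35 and i not in pts: pts[i]=p
    k=list(pts); P=np.array([pts[i] for i in k]); S=s[k]
    from scipy.optimize import least_squares
    r=least_squares(lambda q:(np.outer(S,[np.cos(q[2]),np.sin(q[2])])+q[:2]-P).ravel(),[.553,.2255,np.radians(-157.5)])
    print("wells seen",k,"resid mm",(r.fun*1000).round(1),"deg",np.degrees(r.x[2]).round(2)); d=np.array([np.cos(r.x[2]),np.sin(r.x[2])])
    return r.x[:2]+np.outer(s,d)
def totool(st,P):
    Rm=R.from_quat(st["ee_rot"]).as_matrix(); return (Rm.T@(np.array(P)-st["eef_pos"])).round(4)
E
python3 - <<'E'
from h import *
im=get("wrist"); W=fitwells(im); print(W.round(4)); st=manip.read_state()
for p in W: print(totool(st,[*p,.021]))
for o in outline_of("wrist","weight_500"):
    if o["bbox"][2]>80:
        m=o["pixels"]; r,s=fitw(im,m,500,st["eef_pos"][0],st["eef_pos"][1],st["eef_pos"][2]-.0165); print("held",r,s,totool(st,[*r,.2]))
E
```

```text
wells seen [1, 3, 2, 0] resid mm [ 0.   0.5  0.1 -0.2  0.5  0.2 -0.7 -0.5] deg -158.88
[[0.5547 0.2244]
 [0.5094 0.207 ]
 [0.4717 0.1924]
 [0.4385 0.1796]]
[ 0.1146 -0.0016  0.2002]
[ 0.0661 -0.0026  0.2002]
[ 0.0256 -0.0035  0.2003]
[-0.0099 -0.0042  0.2003]
held [0.4481 0.1792] 0.96 [-0.0012 -0.0001  0.0213]
```

```bash
python3 -m crank '{"fingers":[1,1,1,1,1,1,1,1,1,1,1,1,1,1,1,1],"translation":[[0.03,-0.001,0],[0.06,-0.001,0.01],[0.09,-0.0015,0.03],[0.11,-0.0015,0.06],[0.116,-0.0015,0.09],[0.116,-0.0015,0.12],[0.116,-0.0015,0.14],[0.116,-0.0015,0.15],[0.116,-0.0015,0.157],[0.116,-0.0015,0.162],[0.116,-0.0015,0.167],[0.116,-0.0015,0.171],[0.116,-0.0015,0.175],[0.116,-0.0015,0.178],[0.116,-0.0015,0.181],[0.116,-0.0015,0.181]],"yaw":[0,0,0,0,0,0,0,0,0,0,0,0,0,0,0,0]}'
python3 - <<'E'
from h import *
im=get("wrist"); save(im,"w4.png",(200,60,280,350),1.5);
E
```

```text
time_s: 7.72
eef_pos: [0.5557, 0.2264, 0.0399]
ee_rot: [0.981, 0.195, -0.0, 0.0]
contact_force: [-0.8, -0.4, -4.9]
finger_gap: 0.421
```

View pics/w4.png

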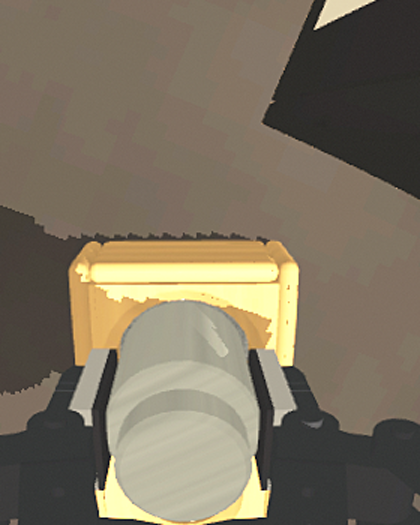

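```bash
python3 -m crank '{"fingers":[1,1,1,0,-0.3,-0.6,-0.6,-0.6,-0.6,-0.6,-0.6,-0.6,-0.6,-0.6,-0.6,-0.6],"translation":[[0,0,0.001],[0,0,0.002],[0,0,0.0025],[0,0,0.0025],[0,0,0.0025],[0,0,0.0025],[0,0,0.0025],[0,0,0.0025],[0,0,-0.01],[0,0,-0.03],[0,0,-0.06],[0,0,-0.1],[-0.03,0,-0.14],[-0.07,0,-0.18],[-0.09,0,-0.18],[-0.09,0,-0.18]],"yaw":[0,0,0,0,0,0,0,0,0,0,0,0,0,0,0,0]}'
python3 - <<'E'
from h import *
im=get("wrist"); save(im,"w5.png",(220,40,260,260),2); W=fitwells(im);print(W.round(4))
for o in outline_of("wrist","weight_500"):
    ys,xs=np.nonzero(o["pixels"]); p=at_z(im,xs.mean(),ys.mean(),.05,True)
    if np.hypot(*(p[:2]-W[0]))<.03: print(o["bbox"],o["score"],[(z,*fitw(im,o["pixels"],500,*W[0],z)) for z in (.021,.026,.031)])
E
```

```text
time_s: 9.1
eef_pos: [0.4692, 0.1915, 0.2246]
ee_rot: [0.981, 0.195, 0.002, 0.001]
contact_force: [-0.2, -0.1, -1.1]
finger_gap: 0.794
wells seen [2, 3, 1] resid mm [ 0.5  1.1  1.1 -0.  -1.7 -1. ] deg -159.38
[[0.5549 0.2228]
 [0.5095 0.2057]
 [0.4716 0.1915]
 [0.4383 0.179 ]]
[301.9, 88.4, 43.5, 49.8] 0.93 [(0.021, array([0.5544, 0.2268]), np.float64(0.959)), (0.026, array([0.5539, 0.2264]), np.float64(0.932)), (0.031, array([0.5541, 0.2262]), np.float64(0.899))]
```

View pics/w5.png

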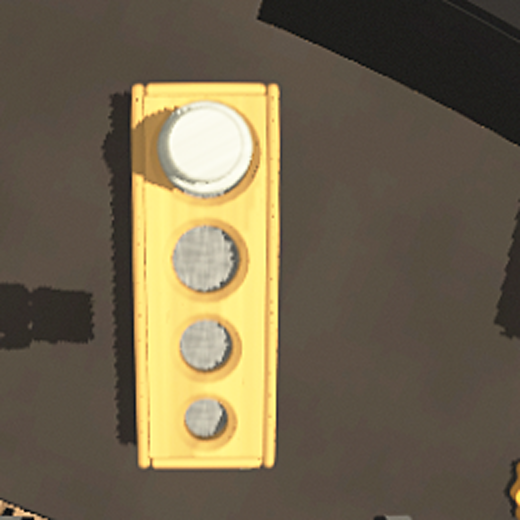

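Picture w5: the 500 stands upright at the bottom of its well, and the model fit is best at floor height. Shadow cuts the felt on the right, so I'll find the row's centreline from the block outline instead.

```bash
cat >> h.py <<'E'
def fitblock(im):
    hsv=cv2.cvtColor(im["pixels"],cv2.COLOR_RGB2HSV)
    m=cv2.inRange(hsv,(10,70,110),(35,255,255)); 
    c0=proj(im,(.50,.203,.033),True); n,l=cv2.connectedComponents(m)
    ys,xs=np.nonzero(l); P=np.array([at_z(im,u,v,.033,True)[:2] for u,v in zip(xs,ys) if np.hypot(u-c0[0],v-c0[1])<170])
    L=[l[v,u] for u,v in zip(xs,ys) if np.hypot(u-c0[0],v-c0[1])<170]; b=np.bincount(L).argmax(); P=P[np.array(L)==b]
    c,s,a=cv2.minAreaRect((P*1000).astype(np.float32)); q=cv2.boxPoints((c,s,a))
    return np.array(c)/1000,s,a,q
E
python3 - <<'E'
from h import *
im=get("wrist"); c,s,a,q=fitblock(im); print(c,s,a)
e=max([q[1]-q[0],q[2]-q[1]],key=np.linalg.norm); e=e/np.linalg.norm(e); e=e if e[0]<0 else -e
print("dir deg",np.degrees(np.arctan2(e[1],e[0])))
nrm=np.array([-e[1],e[0]])
W=fitwells(im)
for p in list(W)+[np.array([.5544,.2268])]: print("lateral off centreline mm",((p-c)*1000@nrm).round(2),"along",((p-c)*1000@e).round(1))
E
```

```text
[0.50106714 0.20348514] (179.59791564941406, 66.51012420654297) 22.660860061645508
dir deg -157.33914
wells seen [2, 1, 3] resid mm [-0.1  1.4 -0.9 -1.1  1.1 -0.4] deg -159.46
lateral off centreline mm 3.32 along -56.7
lateral off centreline mm 1.52 along -8.2
lateral off centreline mm 0.02 along 32.2
lateral off centreline mm -1.29 along 67.7
lateral off centreline mm -0.97 along -58.2
```

```bash
python3 -m crank '{"fingers":[-0.8,-0.8,-0.8,-0.8,-0.8,-0.8,-0.8,-0.8,-0.8,-0.8,-0.8,-0.8,-0.8,-0.8,-0.8,-0.8,-0.8],"translation":[[-0.0138,0.03,0],[-0.032,0.07,0],[-0.05,0.109,0],[-0.067,0.147,0],[-0.084,0.185,0],[-0.101,0.222,0],[-0.118,0.26,0],[-0.136,0.298,0],[-0.153,0.336,0],[-0.171,0.374,0],[-0.188,0.411,0],[-0.203,0.445,0],[-0.216,0.474,0],[-0.225,0.494,0],[-0.23,0.505,0],[-0.23,0.505,0],[-0.23,0.505,0]],"yaw":[0,0.02,0.04,0.06,0.08,0.1,0.12,0.14,0.16,0.18,0.196,0.196,0.196,0.196,0.196,0.196,0.196]}'
python3 - <<'E'
from h import *
im=get("wrist"); st=manip.read_state(); G={500:(.38,-.263),200:(.449,-.363),100:(.455,-.276),50:(.387,-.351)}
for o in outline_of("wrist","weight_500"):
    ys,xs=np.nonzero(o["pixels"]); p=at_z(im,xs.mean(),ys.mean(),.065,True)
    w=min(G,key=lambda k:np.hypot(*(p[:2]-G[k])))
    if np.hypot(*(p[:2]-G[w]))<.03: r=fitw(im,o["pixels"],w,*G[w],.046); print(w,o["bbox"],r,totool(st,[*r[0],.061]))
E
```

```text
time_s: 10.77
eef_pos: [0.4532, -0.3613, 0.2191]
ee_rot: [1.0, 0.0, -0.001, -0.001]
contact_force: [-0.7, -0.4, -0.0]
finger_gap: 0.9
100 [201.7, 209.8, 38.3, 29.0] (array([ 0.4546, -0.2756]), np.float64(0.94)) [ 0.0014 -0.0844  0.1586]
50 [300.4, 284.4, 22.3, 29.4] (array([ 0.3859, -0.3509]), np.float64(0.875)) [-0.0674 -0.0092  0.1585]
200 [304.8, 211.9, 38.5, 41.7] (array([ 0.4498, -0.3631]), np.float64(0.938)) [-0.0036  0.0031  0.1585]
```

```bash
python3 -m crank '{"fingers":[-0.8,-0.8,-0.8,-0.8],"translation":[[-0.001,0,0.02],[-0.002,0.001,0.05],[-0.002,0.001,0.07],[-0.002,0.001,0.07]],"yaw":[0,0,0,0]}'
python3 - <<'E'
from h import *
im=get("wrist"); im=get("wrist");st=manip.read_state(); print(st["eef_pos"]);r=np.array([.4497,-.363])
for o in outline_of("wrist","weight_500"):
    ys,xs=np.nonzero(o["pixels"]); p=at_z(im,xs.mean(),ys.mean(),.065,True)
    if np.hypot(*(p[:2]-r))<.03: q=fitw(im,o["pixels"],200,*r,.046); print(o["bbox"],q,totool(st,[*q[0],.061]))
E
```

```text
time_s: 11.2
eef_pos: [0.4491, -0.3597, 0.1465]
ee_rot: [1.0, 0.001, -0.003, -0.003]
contact_force: [-1.2, -0.1, -0.1]
finger_gap: 0.901
[ 0.45144082 -0.36180701  0.15045679]
[303.2, 222.6, 47.2, 62.4] (array([ 0.4496, -0.3631]), np.float64(0.973)) [-0.0018  0.0014  0.0895]
```

```bash
python3 -m crank '{"fingers":[-0.8,-0.8,-0.8,-0.8,-0.8,-0.8,-0.8,1,1,1,1,1,1,1,1,1,1],"translation":[[-0.002,0.001,0.02],[-0.002,0.001,0.04],[-0.002,0.001,0.06],[-0.002,0.001,0.075],[-0.002,0.001,0.085],[-0.002,0.001,0.0895],[-0.002,0.001,0.0895],[-0.002,0.001,0.0895],[-0.002,0.001,0.0895],[-0.002,0.001,0.0895],[-0.002,0.001,0.0895],[-0.002,0.001,0.0895],[-0.002,0.001,0.0895],[-0.002,0.001,0.0895],[-0.002,0.001,0.0895],[-0.002,0.001,0.0895],[-0.002,0.001,0.0895]],"yaw":[0,0,0,0,0,0,0,0,0,0,0,0,0,0,0,0,0]}' 50
```

```text
time_s: 12.77
eef_pos: [0.4493, -0.3645, 0.0618]
ee_rot: [1.0, -0.0, 0.0, 0.0]
contact_force: [-1.6, 0.8, 6.1]
finger_gap: 0.306
```

```bash
python3 -m crank '{"fingers":[1,1,1,1,1,1,1,1,1,1,1,1,1,1,1,1,1,1,1,1],"translation":[[0,0,-0.02],[0,0,-0.05],[0,0,-0.09],[0,-0.01,-0.13],[0,-0.035,-0.16],[0,-0.075,-0.16],[0,-0.115,-0.16],[0,-0.155,-0.16],[0,-0.195,-0.16],[0,-0.235,-0.16],[0,-0.275,-0.16],[0,-0.315,-0.16],[0,-0.355,-0.16],[0,-0.395,-0.16],[0,-0.435,-0.16],[0,-0.475,-0.16],[0,-0.505,-0.16],[0,-0.53,-0.16],[0,-0.544,-0.16],[0,-0.544,-0.16]],"yaw":[0,0,0,0,0,0,-0.02,-0.04,-0.06,-0.08,-0.1,-0.12,-0.14,-0.16,-0.18,-0.197,-0.197,-0.197,-0.197,-0.197]}'
cat >> h.py <<'E'
def held(w,name,well):
    for _ in range(3): im=get("wrist")
    st=manip.read_state(); save(im,name,(200,60,280,350),1.5); e=st["eef_pos"]; print("tcp",e.round(4),"gap",st["finger_gap"])
    c,s,a,q=fitblock(im); print("block",c.round(4),np.round(s,1),round(a,2))
    print("tool shift to well",totool(st,[*well,.021]))
    for o in outline_of("wrist","weight_500"):
        ys,xs=np.nonzero(o["pixels"]); p=at_z(im,xs.mean(),ys.mean(),e[2],True)
        if np.hypot(*(p-e)[:2])<.03: r,k=fitw(im,o["pixels"],w,e[0],e[1],e[2]-.0155); print("held",o["bbox"],k,totool(st,[*r,e[2]-.0155]))
E
python3 -c "
from h import *
held(200,'w6.png',(.5092,.2069))"
```

```text
time_s: 14.43
eef_pos: [0.4481, 0.1835, 0.2209]
ee_rot: [0.98, 0.198, 0.0, -0.001]
contact_force: [-0.7, -0.7, -2.3]
finger_gap: 0.303
tcp [0.4488 0.1786 0.2205] gap 0.30139639085328135
block [0.5014 0.2032] [179.4  66.7] 22.66
tool shift to well [ 0.0668 -0.0031  0.1994]
held [286.7, 266.8, 69.2, 103.0] 0.948 [ 0.0004 -0.0012  0.0155]
```

View pics/w6.png

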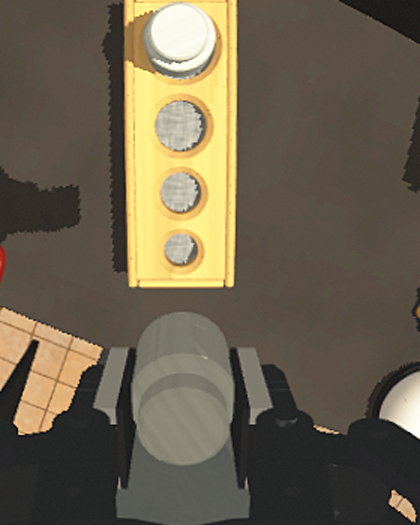

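Picture w6: the 200 is held straight, and the 500 is still down in its well.

```bash
python3 -m crank '{"fingers":[1,1,1,1,1,1,1,1,1,1,1,1,1,1,1,1],"translation":[[0.03,-0.001,0.01],[0.055,-0.0025,0.03],[0.0665,-0.0025,0.06],[0.0665,-0.0025,0.09],[0.0665,-0.0025,0.12],[0.0665,-0.0025,0.14],[0.0665,-0.0025,0.15],[0.0665,-0.0025,0.157],[0.0665,-0.0025,0.162],[0.0665,-0.0025,0.167],[0.0665,-0.0025,0.171],[0.0665,-0.0025,0.175],[0.0665,-0.0025,0.178],[0.0665,-0.0025,0.181],[0.0665,-0.0025,0.182],[0.0665,-0.0025,0.182]],"yaw":[0,0,0,0,0,0,0,0,0,0,0,0,0,0,0,0]}'
```

```text
time_s: 15.97
eef_pos: [0.5094, 0.2074, 0.0386]
ee_rot: [0.981, 0.196, -0.0, 0.0]
contact_force: [-0.7, -0.1, -1.5]
finger_gap: 0.304
```

```bash
python3 -m crank '{"fingers":[1,1,1,0.2,0,-0.3,-0.3,-0.3,-0.3,-0.3,-0.3,-0.3,-0.3,-0.3,-0.3,-0.3],"translation":[[0,0,0.001],[0,0,0.0015],[0,0,0.0015],[0,0,0.0015],[0,0,0.0015],[0,0,0.0015],[0,0,0.0015],[0,0,0.0015],[0,0,-0.01],[0,0,-0.03],[0,0,-0.06],[0,0,-0.1],[-0.02,0,-0.14],[-0.05,0,-0.18],[-0.06,0,-0.18],[-0.06,0,-0.18]],"yaw":[0,0,0,0,0,0,0,0,0,0,0,0,0,0,0,0]}'
cat >> h.py <<'E'
def placed(w,well,name):
    for _ in range(3): im=get("wrist")
    st=manip.read_state(); save(im,name,(220,40,260,260),2); print("tcp",st["eef_pos"].round(4),st["ee_rot"].round(3))
    for o in outline_of("wrist","weight_500"):
        ys,xs=np.nonzero(o["pixels"]); p=at_z(im,xs.mean(),ys.mean(),.04,True)
        if np.hypot(*(p[:2]-well))<.02: print(o["bbox"],[(z,*fitw(im,o["pixels"],w,*well,z)) for z in (.021,.027,.033)])
    return st
E
python3 -c "
from h import *
st=placed(200,(.5092,.2069),'w7.png'); print(totool(st,[.4544,-.2756,.2]))"
```

```text
time_s: 17.3
eef_pos: [0.453, 0.1843, 0.2225]
ee_rot: [0.981, 0.196, 0.003, 0.001]
contact_force: [0.3, 0.2, -0.5]
finger_gap: 0.65
tcp [0.4545 0.1842 0.2188] [0.981 0.195 0.    0.   ]
[-0.1763  0.4247  0.0189]
```

View pics/w7.png

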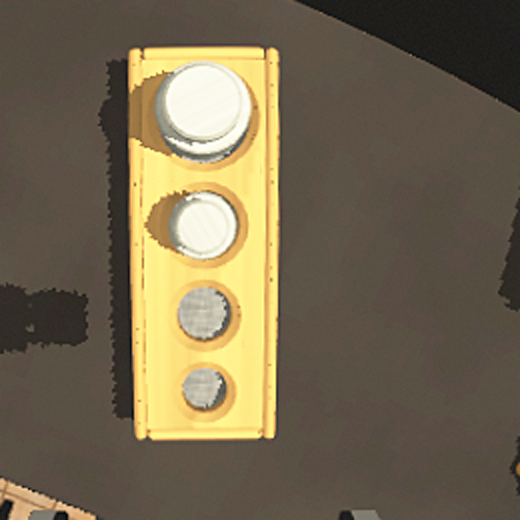

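Picture w7: the 200 stands upright and centred in its well. Now for the 100.

```bash
python3 -m crank '{"fingers":[-0.3,-0.3,-0.3,-0.3,-0.3,-0.3,-0.3,-0.3,-0.3,-0.3,-0.3,-0.3,-0.3,-0.3,-0.3,-0.3,-0.3,-0.3],"translation":[[-0.012,0.03,0],[-0.027,0.066,0],[-0.043,0.103,0],[-0.059,0.141,0],[-0.075,0.18,0],[-0.09,0.218,0],[-0.106,0.256,0],[-0.122,0.294,0],[-0.138,0.332,0],[-0.152,0.366,0],[-0.163,0.394,0],[-0.171,0.413,0],[-0.176,0.425,0.02],[-0.176,0.425,0.045],[-0.176,0.425,0.06],[-0.176,0.425,0.07],[-0.176,0.425,0.07],[-0.176,0.425,0.07]],"yaw":[0,0.02,0.04,0.06,0.08,0.1,0.12,0.14,0.16,0.18,0.196,0.196,0.196,0.196,0.196,0.196,0.196,0.196]}'
cat >> h.py <<'E'
def pick(w,g,tz):
    for _ in range(3): im=get("wrist")
    st=manip.read_state(); print(st["eef_pos"].round(4))
    for o in outline_of("wrist","weight_500"):
        ys,xs=np.nonzero(o["pixels"]); p=at_z(im,xs.mean(),ys.mean(),.06,True)
        if np.hypot(*(p[:2]-g))<.03: q=fitw(im,o["pixels"],w,*g,.046); print(o["bbox"],q,totool(st,[*q[0],tz]))
E
python3 -c "
from h import *
pick(100,(.4544,-.2756),.0605)"
```

```text
time_s: 19.0
eef_pos: [0.4548, -0.2752, 0.1479]
ee_rot: [1.0, 0.001, -0.001, -0.001]
contact_force: [0.5, 0.6, -0.2]
finger_gap: 0.651
[ 0.4555 -0.2757  0.1497]
[303.4, 231.8, 35.9, 44.7] (array([ 0.4541, -0.2758]), np.float64(0.928)) [-0.0015 -0.      0.0892]
```

```bash
python3 -m crank '{"fingers":[-0.3,-0.3,-0.3,-0.3,-0.3,-0.3,-0.3,1,1,1,1,1,1,1,1,1,1],"translation":[[-0.0015,0,0.02],[-0.0015,0,0.04],[-0.0015,0,0.06],[-0.0015,0,0.075],[-0.0015,0,0.085],[-0.0015,0,0.0895],[-0.0015,0,0.0895],[-0.0015,0,0.0895],[-0.0015,0,0.0895],[-0.0015,0,0.0895],[-0.0015,0,0.0895],[-0.0015,0,0.0895],[-0.0015,0,0.0895],[-0.0015,0,0.0895],[-0.0015,0,0.0895],[-0.0015,0,0.0895],[-0.0015,0,0.0895]],"yaw":[0,0,0,0,0,0,0,0,0,0,0,0,0,0,0,0,0]}' 40
```

```text
time_s: 20.62
eef_pos: [0.4538, -0.2759, 0.0604]
ee_rot: [1.0, 0.001, 0.001, 0.001]
contact_force: [-0.6, 0.6, 7.0]
finger_gap: 0.232
```

```bash
python3 -m crank '{"fingers":[1,1,1,1,1,1,1,1,1,1,1,1,1,1,1,1,1,1,1,1],"translation":[[0,0,-0.02],[0,0,-0.05],[0,0,-0.09],[0,-0.01,-0.13],[0,-0.035,-0.16],[-0.003,-0.075,-0.16],[-0.005,-0.115,-0.16],[-0.007,-0.155,-0.16],[-0.01,-0.195,-0.16],[-0.012,-0.235,-0.16],[-0.015,-0.275,-0.16],[-0.018,-0.315,-0.16],[-0.02,-0.355,-0.16],[-0.022,-0.395,-0.16],[-0.024,-0.425,-0.16],[-0.024,-0.44,-0.16],[-0.024,-0.451,-0.16],[-0.024,-0.451,-0.16],[-0.024,-0.451,-0.16],[-0.024,-0.451,-0.16]],"yaw":[0,0,0,0,0,0,-0.02,-0.04,-0.06,-0.08,-0.1,-0.12,-0.14,-0.16,-0.18,-0.197,-0.197,-0.197,-0.197,-0.197]}'
python3 -c "
from h import *
held(100,'w8.png',(.4720,.1912))"
```

```text
time_s: 22.28
eef_pos: [0.4284, 0.1739, 0.219]
ee_rot: [0.981, 0.196, -0.0, 0.0]
contact_force: [0.5, -0.6, -1.3]
finger_gap: 0.229
tcp [0.4285 0.1741 0.2192] gap 0.23163495506753945
block [0.5014 0.2034] [179.7  66.3] 22.54
tool shift to well [0.0468 0.0007 0.1982]
held [294.9, 274.9, 53.9, 78.0] 0.926 [ 0.0001 -0.      0.0155]
```

View pics/w8.png

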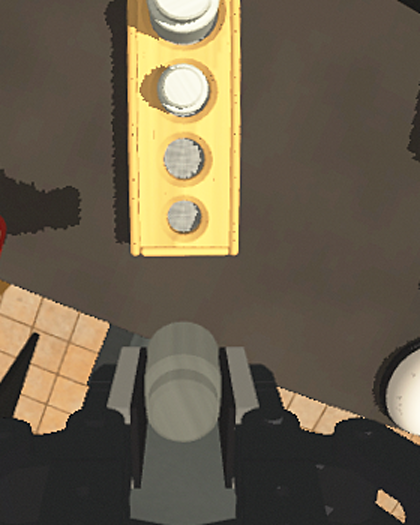

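Picture w8: the 100 is held straight, and both placed weights are fine.

```bash
python3 -m crank '{"fingers":[1,1,1,1,1,1,1,1,1,1,1,1,1,1,1,1],"translation":[[0.02,0,0.01],[0.04,0.0005,0.03],[0.047,0.0005,0.06],[0.047,0.0005,0.09],[0.047,0.0005,0.12],[0.047,0.0005,0.14],[0.047,0.0005,0.15],[0.047,0.0005,0.157],[0.047,0.0005,0.162],[0.047,0.0005,0.167],[0.047,0.0005,0.171],[0.047,0.0005,0.175],[0.047,0.0005,0.178],[0.047,0.0005,0.181],[0.047,0.0005,0.182],[0.047,0.0005,0.182]],"yaw":[0,0,0,0,0,0,0,0,0,0,0,0,0,0,0,0]}'
```

```text
time_s: 23.82
eef_pos: [0.4718, 0.1928, 0.0371]
ee_rot: [0.981, 0.197, -0.0, 0.0]
contact_force: [0.5, -1.8, -1.6]
finger_gap: 0.226
```

```bash
python3 -m crank '{"fingers":[1,1,1,0.4,0.2,0,0,0,0,0,0,0,0,0,0,0],"translation":[[0,0.001,0.0005],[0,0.001,0.001],[0,0.001,0.0012],[0,0.001,0.0012],[0,0.001,0.0012],[0,0.001,0.0012],[0,0.001,0.0012],[0,0.001,0.0012],[0,0.001,-0.01],[0,0.001,-0.03],[0,0.001,-0.06],[0,0.001,-0.1],[-0.02,0,-0.14],[-0.04,0,-0.18],[-0.04,0,-0.18],[-0.04,0,-0.18]],"yaw":[0,0,0,0,0,0,0,0,0,0,0,0,0,0,0,0]}'
python3 -c "
from h import *
st=placed(100,(.472,.1912),'w9.png'); print(totool(st,[.3862,-.3509,.2]))"
```

```text
time_s: 25.15
eef_pos: [0.4358, 0.1779, 0.2206]
ee_rot: [0.98, 0.197, 0.003, 0.001]
contact_force: [1.1, -0.9, -0.3]
finger_gap: 0.501
tcp [0.4348 0.1772 0.2165] [ 0.981  0.196 -0.001  0.   ]
[311.5, 163.1, 25.3, 24.1] [(0.021, array([0.4725, 0.1931]), np.float64(0.897)), (0.027, array([0.4742, 0.1931]), np.float64(0.865)), (0.033, array([0.4746, 0.1931]), np.float64(0.836))]
[-0.2482  0.4687  0.0168]
```

View pics/w9.png

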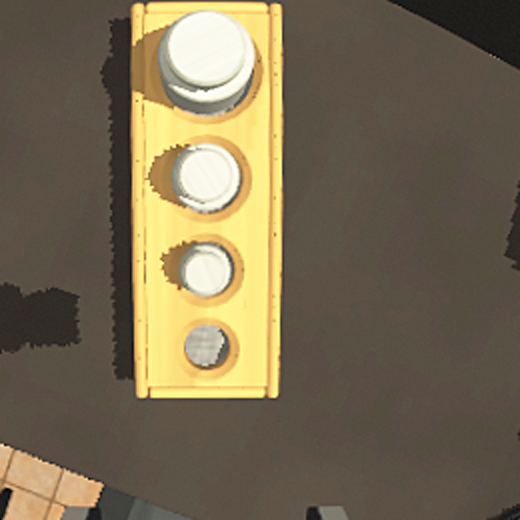

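Picture w9: the 100 is down and upright. Now for the 50.

```bash
python3 -m crank '{"fingers":[0,0,0,0,0,0,0,0,0,0,0,0,0,0,0,0,0,0,0],"translation":[[-0.016,0.03,0],[-0.034,0.064,0],[-0.052,0.099,0],[-0.071,0.134,0],[-0.09,0.17,0],[-0.108,0.205,0],[-0.127,0.24,0],[-0.146,0.275,0],[-0.164,0.31,0],[-0.183,0.345,0],[-0.201,0.38,0],[-0.217,0.41,0],[-0.23,0.435,0],[-0.24,0.454,0],[-0.248,0.469,0.02],[-0.248,0.469,0.045],[-0.248,0.469,0.065],[-0.248,0.469,0.065],[-0.248,0.469,0.065]],"yaw":[0,0.02,0.04,0.06,0.08,0.1,0.12,0.14,0.16,0.18,0.197,0.197,0.197,0.197,0.197,0.197,0.197,0.197,0.197]}'
python3 -c "
from h import *
pick(50,(.3862,-.3509),.0595)"
```

```text
time_s: 26.93
eef_pos: [0.3862, -0.3497, 0.1501]
ee_rot: [1.0, 0.001, -0.002, -0.002]
contact_force: [0.3, -0.3, 0.3]
finger_gap: 0.5
[ 0.3878 -0.3509  0.1531]
[307.2, 229.5, 31.4, 38.9] (array([ 0.3859, -0.3508]), np.float64(0.956)) [-0.002  -0.0002  0.0936]
```

```bash
python3 -m crank '{"fingers":[0,0,0,0,0,0,0,1,1,1,1,1,1,1,1,1],"translation":[[-0.002,0,0.02],[-0.002,0,0.04],[-0.002,0,0.06],[-0.002,0,0.077],[-0.002,0,0.09],[-0.002,0,0.095],[-0.002,0,0.095],[-0.002,0,0.095],[-0.002,0,0.095],[-0.002,0,0.095],[-0.002,0,0.095],[-0.002,0,0.095],[-0.002,0,0.095],[-0.002,0,0.095],[-0.002,0,0.095],[-0.002,0,0.095]],"yaw":[0,0,0,0,0,0,0,0,0,0,0,0,0,0,0,0]}' 30
```

```text
time_s: 28.47
eef_pos: [0.3857, -0.3513, 0.0586]
ee_rot: [1.0, 0.001, 0.001, 0.001]
contact_force: [-0.4, 0.7, 7.4]
finger_gap: 0.19
```

```bash
python3 -m crank '{"fingers":[1,1,1,1,1,1,1,1,1,1,1,1,1,1,1,1,1,1,1,1],"translation":[[0,0,-0.02],[0,0,-0.05],[0,0,-0.09],[0,-0.01,-0.13],[0.002,-0.035,-0.16],[0.004,-0.075,-0.16],[0.006,-0.115,-0.16],[0.008,-0.155,-0.16],[0.01,-0.195,-0.16],[0.012,-0.235,-0.16],[0.015,-0.275,-0.16],[0.018,-0.315,-0.16],[0.02,-0.355,-0.16],[0.022,-0.395,-0.16],[0.024,-0.43,-0.16],[0.026,-0.46,-0.16],[0.028,-0.485,-0.16],[0.029,-0.505,-0.16],[0.029,-0.516,-0.16],[0.029,-0.516,-0.16]],"yaw":[0,0,0,0,0,0,-0.02,-0.04,-0.06,-0.08,-0.1,-0.12,-0.14,-0.16,-0.18,-0.197,-0.197,-0.197,-0.197,-0.197]}'
python3 -c "
from h import *
held(50,'w10.png',(.4391,.1778))"
```

```text
time_s: 30.13
eef_pos: [0.4126, 0.168, 0.2176]
ee_rot: [0.98, 0.199, 0.0, -0.001]
contact_force: [0.8, -0.2, -0.1]
finger_gap: 0.189
tcp [0.4129 0.1643 0.2171] gap 0.18682078360496882
block [0.5013 0.2032] [179.2  66.3] 22.85
tool shift to well [ 0.0295 -0.0025  0.1961]
held [302.4, 278.7, 41.4, 63.5] 0.922 [-0.001  -0.0012  0.0155]
```

View pics/w10.png

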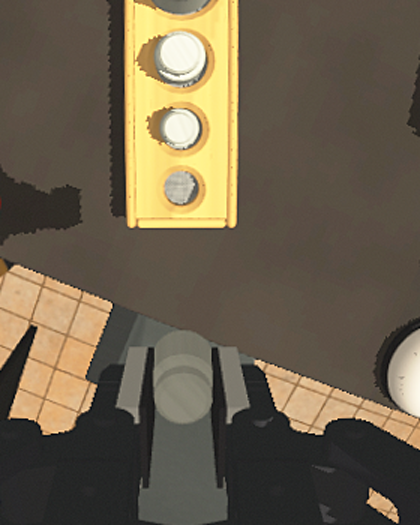

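Picture w10: the 50 is held straight, and the other three are in place.

```bash
python3 -m crank '{"fingers":[1,1,1,1,1,1,1,1,1,1,1,1,1,1,1,1],"translation":[[0.015,-0.001,0.01],[0.027,-0.002,0.03],[0.0297,-0.002,0.06],[0.0297,-0.002,0.09],[0.0297,-0.002,0.12],[0.0297,-0.002,0.14],[0.0297,-0.002,0.15],[0.0297,-0.002,0.155],[0.0297,-0.002,0.16],[0.0297,-0.002,0.165],[0.0297,-0.002,0.169],[0.0297,-0.002,0.173],[0.0297,-0.002,0.176],[0.0297,-0.002,0.179],[0.0297,-0.002,0.1805],[0.0297,-0.002,0.1805]],"yaw":[0,0,0,0,0,0,0,0,0,0,0,0,0,0,0,0]}'
```

```text
time_s: 31.67
eef_pos: [0.4395, 0.1786, 0.0365]
ee_rot: [0.98, 0.197, -0.0, 0.0]
contact_force: [-0.2, -0.3, -0.4]
finger_gap: 0.186
```

```bash
python3 -m crank '{"fingers":[1,1,1,0.5,0.3,0.2,0.1,0.1,0.1,0.1,0.1,0.1,0.1,0.1,0.1,0.1],"translation":[[0,0,0.0005],[0,0,0.001],[0,0,0.0015],[0,0,0.0015],[0,0,0.0015],[0,0,0.0015],[0,0,0.0015],[0,0,0.0015],[0,0,-0.01],[0,0,-0.03],[0,0,-0.06],[0,0,-0.1],[0,0,-0.14],[0,0,-0.18],[0,0,-0.18],[0,0,-0.18]],"yaw":[0,0,0,0,0,0,0,0,0,0,0,0,0,0,0,0]}'
python3 - <<'E'
from h import *
st=placed(50,(.4391,.1778),'w11.png'); im=get("wrist"); save(im,"w11f.png")
im=get("top"); save(im,"t3.png",(160,150,340,150),2.3)
for q in ("bell","mint_tin"):
    for o in outline_of("top",q)[:1]: print(q,o["bbox"])
E
```

```text
time_s: 33.0
eef_pos: [0.4409, 0.1791, 0.2198]
ee_rot: [0.981, 0.196, 0.003, 0.0]
contact_force: [0.1, -0.9, -1.3]
finger_gap: 0.448
tcp [0.4388 0.1781 0.216 ] [ 0.98   0.197 -0.001  0.   ]
[314.3, 204.0, 17.1, 27.3] [(0.021, array([0.4394, 0.1785]), np.float64(0.761)), (0.027, array([0.4407, 0.1785]), np.float64(0.742)), (0.033, array([0.4425, 0.1801]), np.float64(0.712))]
bell [327.1, 250.3, 34.5, 32.4]
mint_tin [177.0, 260.1, 39.1, 27.7]
```

View pics/w11f.png

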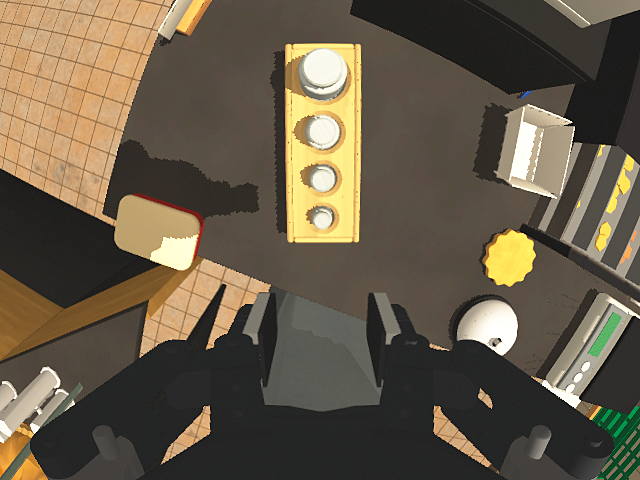

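View pics/t3.png

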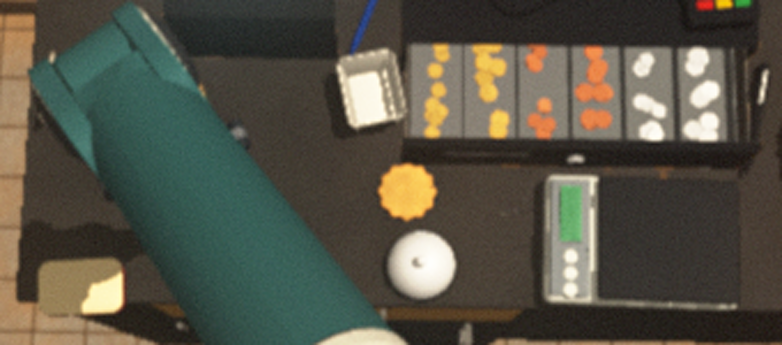

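Pictures w11f and t3: the four weights stand in the block at (323,72), (322,132), (322,179) and (322,217). The pan is empty, and the bell and tin are unmoved. One close crop to check the 50.

Run:
```python
import cv2
p=cv2.imread("pics/w11f.png")[100:250,270:375]; cv2.imwrite("pics/w12.png",cv2.resize(p,None,fx=4,fy=4,interpolation=cv2.INTER_CUBIC))
```

```text
(no output)
```

View pics/w12.png

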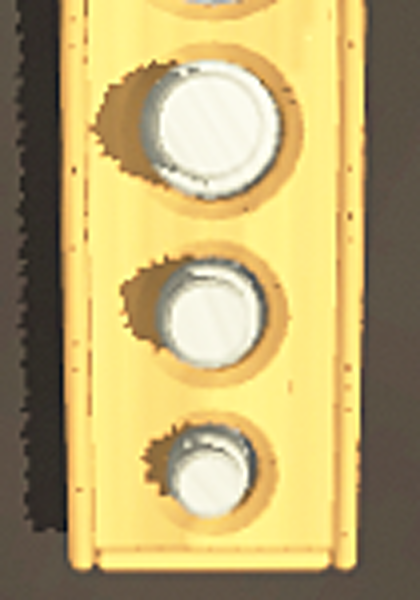

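Picture w12: the 50 (bottom, around (210,470)) is upright and inside its well. Its small lean matches the perspective shift I worked out.

```bash
python3 -c "
from workcell import manip
s=manip.read_state(); print(s['time_s'],s['contact_force']); print(manip.job_done())"
```

```text
33.4 [-0.19950407  0.5921178   0.65794188]
the job is handed in; nothing more can be done
None
```

I put all four check weights back in their wells, largest first, and handed the job in at 33.4 s with the gripper open, about 0.2 m above the surface.

- **Weights:** The last pictures show all four upright in order of size and the pan empty. The model fits put the 500, 100 and 50 at the felt floor. The 50's fit was weak (0.76 overlap), but its close-up looked upright and down in the well.
- **200 not fitted:** The network did not report the 200 after it was placed. I judged it by its low, contact-free release height and by the pictures.
- **Bell and mint tin:** The network's outlines for both are within 2 pixels of where they were at the start, so they look undisturbed.
- **Disagreement in the measurements:** Well positions found from the felt were up to about 3 mm off the block's centreline, because shadow cut the felt. I used the block's outline instead for the last three weights.
- **Forces:** The wrist force readings I took stayed below 8 N throughout.

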